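# Fetch the mug from behind the pots and restore the shelf

## Robot

A 7-joint arm with a two-finger parallel gripper is mounted at the origin on the work surface. World frame = base frame: x ahead of the robot, y to its left, z up, the work surface at z = 0. Lengths are in m, angles in rad, forces in N, time in s.
With the tool pointing down it reaches from about 0.425 to 0.875 m from the base axis. Payload 4.7 kg.
Tool frame: the origin (TCP) lies midway between the tips of the shut fingers; the grasp point (between the pads) lies 19 mm behind it; z points along the fingers, y is the line along which they close (so a half turn about z gives the same grasp; the last joint's range is limited). The gripper opens to 87 mm and grips with 3 to 60 N. Pads are 19 mm wide; open, the fingers measure 117 mm over their backs; the gripper's body (75 mm by 190 mm) begins 51 mm behind the grasp point.
Start: joints at [1.291, 0.321, -0.07, 1.45, 0.023, 1.371, -0.057], TCP at [0.188, -0.622, 0.223] pointing down, gripper open.
Joint ranges: [-2.86, 2.86], [-0.3, 2.09], [-1.38, 1.24], [0.06, 2.45], [-1.56, 4.7], [0.09, 2.05], [-2.69, 2.69]. Speed limits (rad/s): [2.57, 2.57, 3.14, 3.14, 3.14, 3.14, 3.14].

## Interface

Orientations are given as a rotation vector (axis times angle).
In Python, from bench import ctrl gives the robot as it stands. The module is installed in compiled form; this text tells all that it offers.
- The arm moves only by the shell command python3 -m handwheel 'ROWS' [FORCE]. ROWS is JSON, a list of rows, each a list of 7 numbers: the finger opening in m, from 0 to 0.087, then the shift along the tool's x, y, z in m, then the turn, a rotation vector about the tool's x, y, z in degrees. A call has 1 to 12 rows; each row shifts and turns the commanded pose from where the row before left it, along the tool's axes as they then stand; what a row does not reach is not made up. A row lasts 1/8 s, in which the tool goes at most 62.5 mm and 10.7 degrees, less where a joint would pass 70% of its speed; a pose out of reach is approached as far as the arm can. A call is refused whole if a number of a shift passes 0.0625 or a number of a turn 10.7, either way. A call with a gripper value outside its range is refused whole. The fingers move at their own pace and stop on an object; FORCE is the grip in N (left out, the last holds). Time passes only in rows, so rows that do not move let the fingers close. It gives the time, the measured TCP pose, the force, the opening and the grip force at its end, in the units of the state.
- ctrl.get_state(): the state, without advancing time (a new reading comes with each control period).
- ctrl.get_image(name): name is "side" or "top" or "wrist"; returns (picture, depth): 400x640x3 uint8, blue, green, red; 400x640 float32, m along the optical axis (not along the pixel's ray), 0 where there is no reading.
- ctrl.camera_info(name): a dict with "intrinsics" (3x3 intrinsics, pixels), "D" ([k1, k2, p1, p2, k3] as OpenCV has them; the pictures are not rectified), "R" (3x3) and "t" (3): a world point X has camera coordinates R X + t. Camera axes: x right, y down, z forward; pixel columns grow to the right and rows downward; lengths in m; the calibration is good to about 2 mm. A picture is of the moment at which its call begins: read the wrist's pose just before it. camera_info takes no time and is no camera call; for the wrist camera it gives the pose at the moment of the call.
- ctrl.close_job(): hands the job in; it is judged then, once.
The state is a dict: "time": time; "joint_positions": joint angles; "qd": joint speeds; "joint_torque": joint torques, N m; "position": TCP position; "tool_rot": TCP orientation; "ft_force": force on the tool from outside, world axes, zero at the start; "torque": the same for the moment, N m; "grip_width": opening from 0.0 (shut) to 1.0 (fully open); "grip_force": force on a finger pad.
Only numpy, scipy, OpenCV 4.12 (cv2) and the standard library are available. Lean on these libraries where they do the work, as an engineer would, in place of code of your own. Each camera call takes 0.05 s, during which the arm holds its last target. There are 200 camera calls.

## Task

One of the three lidded pots on the shelf stands in front of the copper mug with the ear handle. Take that pot out and set it aside upright, fetch the mug from under the shelf board and stand it gently upright on the middle of the round engraving block, and only then put the pot back upright exactly where it stood. Leave the other two pots and everything else standing where they are.

Things in the scene. Friction and masses are not known exactly. Their poses are not given: they have to be found in the camera images.
- mug: The thing to fetch: open copper mug, upright cylinder 48 mm in diameter, 75 mm high, 3 mm wall, about 160 g; the only back-row vessel with an ear handle: 10 mm round bar along its +y, 61 mm out from the axis, 11 to 66 mm high. Origin: centre of its underside; z up. Starts in any back-row place, handle to the shelf's back, up to 26 degrees either side.
- ballpot: Lidded copper pot: solid upright cylinder 56 mm in diameter, straight wall to 90 mm, ball knob (18 mm) on top to 106 mm; about 350 g. Origin: centre of underside, z up. Starts in one of the three front-row places; which pot is where varies. The pot in the same shelf column as the mug is the blocker.
- conepot: Lidded copper pot, solid upright cylinder 54 mm diameter, straight wall to 100 mm height, conical lid on top to 118 mm; about 350 g. Origin: centre of underside, z up. In a front-row place, as ballpot.
- flatpot: Lidded copper pot, solid upright cylinder 58 mm diameter, straight wall to 95 mm height, flat disc knob (24 mm) on top to 101 mm; about 350 g. Origin: centre of underside, z up. In a front-row place, as ballpot.
- rack: Fixed wooden shelf, open in front and behind. Origin on the bench under the middle of the back row; +x to its back, away from the robot, +y along it, z up. Base board 12 mm thick, x -120 to +50 mm, y +-230 mm; the vessels stand on it. Three columns at y = +120, 0, -120 mm; back row at x = 0, front row at x = -85 mm, each vessel within 6 mm of that.
- overhang (a point): Middle of the lower front edge of the shelf's upper board (rack x -35 mm, 215 mm above the bench). The board, 18 mm thick with flat dishes on it to 242 mm, covers the back row, rack x -35 to +50 mm; 16 mm end panels at y = +-222 mm carry it. A vertical tool cannot reach the back row; one tilted about 40 degrees, leaning in from the front, can.
- block: Fixed low round wooden engraving block with a leather top, 116 mm diameter, flat top 40 mm above the bench. Origin: centre of its underside, on the bench. It is on the left or the right of the bench.
- stake: Fixed square wooden block 100 x 100 x 45 mm carrying a steel mushroom stake up to 98 mm. Origin: centre of its underside. Bystander, on the other side of the bench from the engraving block.
- tumbler: Bystander in the back row: plain copper cup without handle, 48 mm diameter at the rim, 75 mm high. Origin: centre of underside.
- flask: Bystander in the back row: copper flask 48 mm diameter with a narrow neck, 90 mm high. Origin: centre of underside.
- punchcup: Bystander on the open bench in front of the shelf: steel cup 52 mm diameter, 50 mm high, with steel punches standing in it up to 76 mm. Origin: centre of underside.
- weight: Bystander on the open bench in front of the shelf: brass weight 44 mm diameter, 50 mm high. Origin: centre of underside.
- hammer: Bystander: hammer 240 mm long lying at the left side of the bench, along its own x; head about 100 mm wide. Origin: below the middle of its length.
Things that resemble listed ones, but are neither listed nor needed, are in the scene too. Leave any purple look-alike of the mug alone. What is shaped like the ballpot but green is not meant.

How it is judged:
By the outcome, as a careful person would: the job done as asked, in the order asked, and still so for the second after the job is handed in, with the robot touching nothing.
It also fails if it takes over 72 s, if anything falls off the work surface, if the arm or the gripper's body presses on something with over 40 N, if the wrist force passes 120 N, or if a joint passes its speed limit or range.

## Working session

There is one attempt and no reset: what is moved stays moved. The work goes in short steps, Python scripts to look and compute and a shell command to move; the robot and the scene stay as the last step left them, time stands still between calls to the robot, and variables do not carry over. Pictures are saved under pics/ and viewed, at most 10 in all, crops included, and the job is handed in when it is done.

```bash
mkdir -p pics
cat > h.py <<'E'
import numpy as np,cv2
from bench import ctrl
from scipy.spatial.transform import Rotation as Ro
def cam(n):
    c=ctrl.camera_info(n); im,d=ctrl.get_image(n); return c,im,d
def cloud(c,d):
    h,w=d.shape;u,v=np.meshgrid(np.arange(w),np.arange(h))
    p=cv2.undistortPoints(np.stack([u,v],-1).reshape(-1,1,2).astype(float),np.array(c["intrinsics"]),np.array(c["D"])).reshape(h,w,2)
    X=np.dstack([p[...,0]*d,p[...,1]*d,d])
    return (X-np.array(c["t"]))@np.array(c["R"])
E
python3 - <<'E'
from h import *
s=ctrl.get_state();print(s)
for n in("top","side"):
    c,im,d=cam(n);cv2.imwrite(f"pics/{n}0.png",im);np.savez(f"{n}0.npz",im=im,d=d,P=cloud(c,d))
    print(n,-np.array(c["R"]).T@np.array(c["t"]),np.array(c["R"])[2],(d==0).mean())
E
```

```text
{'time': 0.0, 'joint_positions': array([ 1.29108543,  0.32181493, -0.07006188,  1.45166226,  0.02261653,
        1.37079545, -0.05688406]), 'qd': array([-8.85571971e-04,  5.27865097e-05, -2.39992433e-04,  1.14896966e-03,
        1.24781318e-03,  7.30013913e-04, -1.48813947e-03]), 'joint_torque': array([-7.61250885e-04, -4.91287100e+01, -4.04512407e-01, -3.12527382e+01,
       -6.38915668e-02,  4.36248269e-02,  1.86473567e-04]), 'position': array([ 0.18801553, -0.62164207,  0.22147298]), 'tool_rot': array([-3.10591582e+00, -4.59631063e-01,  6.22545438e-04]), 'ft_force': array([ 0.78779129, -0.87862299, -1.71841303]), 'torque': array([-0.00268602,  0.04188481,  0.04877174]), 'grip_force': 0.0, 'grip_width': 1.001161900750515}
top [0.40093458 0.0684599  1.40431043] [ 0.07358679 -0.0040712  -0.99728051] 0.00431640625
side [ 0.2857502  -0.56873871  1.0067673 ] [ 0.19385164  0.59731224 -0.77822852] 0.0040859375
```

View pics/top0.png

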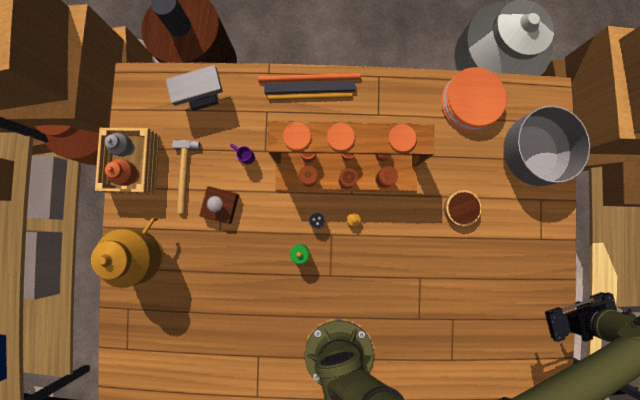

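View pics/side0.png

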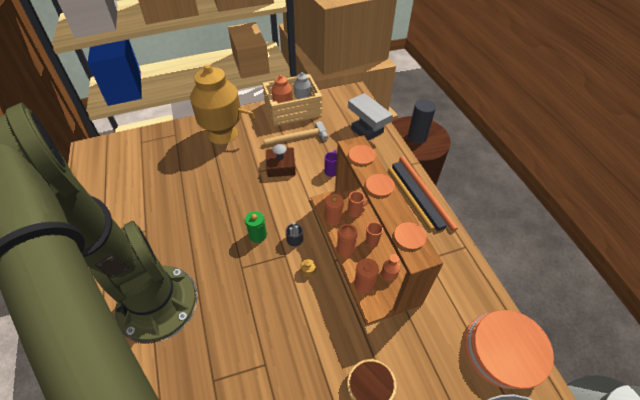

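The top view shows the rack pots at (307,175), (347,178) and (387,177), with the round block at (464,208) and the stake at (217,204). In the side view the back-row vessels are at (355,203), (373,235) and a flask at (391,268). I'll zoom in to find the handle.

Run:
```python
from h import *
t=np.load("top0.npz");s=np.load("side0.npz")
a=cv2.resize(s["im"][170:330,300:450],None,fx=3.6,fy=3.6,interpolation=cv2.INTER_CUBIC)
cv2.imwrite("pics/crop.png",a)
P=t["P"]
for n,(u,v) in dict(potL=(307,175),potM=(347,178),potR=(387,177),block=(464,208),dishL=(297,136),stakeb=(205,204),pc=(317,220),wt=(354,219),green=(299,254),shelfR=(434,140),shelfL=(268,140),bl=(277,190),br=(415,192),bench=(330,300)).items(): print(n,P[v,u].round(3))
z=P[...,2]; 
# upper board
m=(z>.2)&(z<.25)&(P[...,0]>.4)&(P[...,0]<1.2)&(abs(P[...,1])<.5)
m=cv2.morphologyEx(m.astype(np.uint8),cv2.MORPH_OPEN,np.ones((3,3)))
print("board",cv2.minAreaRect(P[m>0][:,:2].astype(np.float32)))
# block
b=P[185:232,440:490].reshape(-1,3);k=b[(b[:,2]>.03)&(b[:,2]<.05)]
print("blockrect",cv2.minEnclosingCircle(k[:,:2].astype(np.float32)),k[:,2].mean(),np.median(k,0))
# pots tops
for x0 in(307,347,387):
    q=P[155:195,x0-15:x0+15].reshape(-1,3); q=q[(q[:,2]>.085)&(q[:,2]<.14)]
    print(x0,len(q),q.mean(0).round(4),q[:,2].max(),cv2.minEnclosingCircle(q[:,:2].astype(np.float32)))
# base board
q=P[150:195,265:430].reshape(-1,3);q=q[(q[:,2]>.006)&(q[:,2]<.018)];print("base",cv2.minAreaRect(q[:,:2].astype(np.float32)))
S=s["P"]
for u,v in((335,198),(346,232),(367,265),(356,200),(374,230),(391,262)):
    q=S[v-14:v+14,u-14:u+14].reshape(-1,3);print(u,v,S[v,u].round(3),np.percentile(q[:,2],98).round(3))
```

```text
potL [0.561 0.113 0.118]
potM [ 0.554 -0.007  0.126]
potR [ 0.562 -0.128  0.116]
block [ 0.479 -0.389  0.044]
dishL [0.653 0.14  0.235]
stakeb [0.468 0.436 0.046]
pc [0.429 0.08  0.002]
wt [ 0.435 -0.036  0.046]
green [0.324 0.13  0.106]
shelfR [ 0.705 -0.301 -0.   ]
shelfL [0.641 0.22  0.232]
bl [0.523 0.213 0.007]
br [ 0.529 -0.237  0.01 ]
bench [ 0.172  0.031 -0.006]
board ((0.6536549925804138, -0.009046688675880432), (0.08710383623838425, 0.4590185582637787), 0.8623284697532654)
blockrect ((0.4825704097747803, -0.3893779218196869), 0.05861116945743561) 0.03934423786428899 [ 0.4802938  -0.38688581  0.03967757]
307 286 [0.5643 0.1117 0.1018] 0.12086380655788287 ((0.5813918113708496, 0.11612342298030853), 0.047192465513944626)
347 284 [ 0.5587 -0.009   0.1138] 0.1334264188543605 ((0.58002769947052, -0.017202632501721382), 0.0510609932243824)
387 314 [ 0.5671 -0.13    0.1073] 0.11878257121486939 ((0.5681502819061279, -0.13148370385169983), 0.030819587409496307)
base ((0.5811063647270203, -0.008883893489837646), (0.13374097645282745, 0.522504448890686), 0.9616444110870361)
335 198 [0.567 0.106 0.116] 0.114
346 232 [ 0.554 -0.02   0.119] 0.126
367 265 [ 0.571 -0.129  0.11 ] 0.113
356 200 [0.651 0.132 0.044] 0.234
374 230 [0.658 0.005 0.047] 0.234
391 262 [ 0.643 -0.131  0.089] 0.233
```

View pics/crop.png

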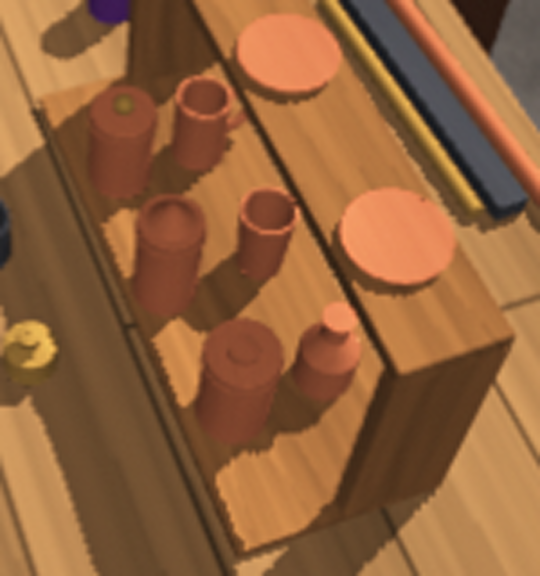

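The crop shows the mug in the left column, with its handle stub at crop (235,120). The ballpot, with its small ball knob at crop (124,103), stands in front of it. The conepot is in the middle and the flatpot on the right. Next I'll measure precise centres and the gripper's true shape.

Run:
```python
from h import *
from scipy.optimize import least_squares
st=ctrl.get_state();R=Ro.from_rotvec(st["tool_rot"]).as_matrix();p=st["position"]
print("toolR",R.round(3).tolist())
T=np.load("top0.npz");S=np.load("side0.npz")
for n,D in(("top",T),("side",S)):
    q=(D["P"].reshape(-1,3)-p)@R; q=q[(abs(q[:,0])<.15)&(abs(q[:,1])<.2)&(q[:,2]<.03)&(q[:,2]>-.3)]
    for a,b in((-.02,.03),(-.06,-.02),(-.1,-.06),(-.14,-.1),(-.18,-.14),(-.22,-.18),(-.26,-.22)):
        k=q[(q[:,2]>a)&(q[:,2]<b)]
        if len(k)>5: print(n,a,len(k),np.percentile(k,[1,99],axis=0)[:,:2].round(3).tolist())
def fit(q,r=None):
    q=q[:,:2]
    if r is None: s=least_squares(lambda v:np.hypot(*(q-v[:2]).T)-v[2],[*q.mean(0),.025],loss="soft_l1",f_scale=.002)
    else: s=least_squares(lambda v:np.hypot(*(q-v).T)-r,q.mean(0)-[-.015,0],loss="soft_l1",f_scale=.002)
    return s.x.round(4),len(q)
P=S["P"]
def box(v0,v1,u0,u1,z0,z1,P=P):
    q=P[v0:v1,u0:u1].reshape(-1,3);return q[(q[:,2]>z0)&(q[:,2]<z1)]
b=(192,225,320,346)
print("pot walls",fit(box(*b,.03,.095),.028),"knob side",box(*b,.107,.13).mean(0),"top",box(165,185,297,318,.106,.13,T["P"]).mean(0), fit(box(165,190,297,318,.03,.09,T["P"]),.028))
print("mug wall",fit(box(188,220,346,364,.03,.08),.024),"rim",fit(box(188,205,346,366,.081,.095)))
print("cone",fit(box(222,262,335,358,.03,.105),.027),"tumb",fit(box(218,250,364,384,.03,.08),.024))
h=box(190,212,360,372,.02,.085);print("handle",h[h[:,0]>.66].round(3)[:12].tolist())
for n,u0,u1,v0,v1,zl in(("punch",308,328,210,232,.03),("wt",345,365,210,230,.03),("green",288,312,242,268,.03),("purple",228,258,140,168,.03),("stake",198,242,186,225,.03)):
    q=box(v0,v1,u0,u1,zl,.15,T["P"]);print(n,q[:,:].min(0).round(3),q.max(0).round(3))
u=T["P"][118:165,266:436].reshape(-1,3);u=u[(u[:,2]>.2)&(u[:,2]<.25)];print("board pct",np.percentile(u,[1,50,99],axis=0).round(3).tolist())
c,im,d=cam("wrist");
```

```text
toolR [[0.957, 0.29, -0.001], [0.29, -0.957, 0.002], [-0.0, -0.002, -1.0]]
top -0.02 15 [[-0.009, 0.042], [0.01, 0.051]]
top -0.06 23 [[0.0, 0.043], [0.011, 0.061]]
top -0.1 367 [[-0.035, -0.093], [0.038, 0.084]]
top -0.14 884 [[-0.035, -0.095], [0.036, 0.094]]
top -0.18 494 [[-0.035, -0.051], [0.038, 0.012]]
top -0.22 294 [[-0.03, -0.038], [0.038, 0.018]]
top -0.26 329 [[-0.024, -0.036], [0.036, 0.013]]
pot walls (array([0.5652, 0.1115]), 237) knob side [0.56366118 0.09914068 0.11338676] top [0.56428468 0.11043921 0.11314136] (array([0.5634, 0.1131]), 30)
mug wall (array([0.6396, 0.1135]), 245) rim (array([0.6398, 0.113 , 0.0225]), 64)
cone (array([ 0.5599, -0.0116]), 263) tumb (array([ 0.644, -0.012]), 234)
handle [[0.66, 0.121, 0.082], [0.668, 0.123, 0.077], [0.661, 0.121, 0.077], [0.661, 0.116, 0.083], [0.669, 0.117, 0.079], [0.661, 0.121, 0.072], [0.663, 0.112, 0.082], [0.669, 0.117, 0.074], [0.661, 0.12, 0.069], [0.661, 0.113, 0.077], [0.661, 0.107, 0.084], [0.669, 0.116, 0.07]]
punch [0.406 0.058 0.03 ] [0.45  0.108 0.079]
wt [ 0.416 -0.054  0.03 ] [ 0.454 -0.015  0.053]
green [0.295 0.101 0.031] [0.353 0.159 0.111]
purple [0.604 0.29  0.03 ] [0.662 0.364 0.08 ]
stake [0.413 0.336 0.03 ] [0.523 0.451 0.103]
board pct [[0.61, -0.234, 0.222], [0.652, -0.008, 0.235], [0.697, 0.216, 0.246]]
```

```bash
cat > go.py <<'E'
# go.py x y z psi tilt n : per-row tool shift/turn for n equal rows to reach TCP pose (deg)
import sys
from h import *
def Rt(psi,th):
    p,t=np.radians([psi,th]);z=np.array([np.sin(t)*np.cos(p),np.sin(t)*np.sin(p),-np.cos(t)]);y=np.array([np.sin(p),-np.cos(p),0]);return np.c_[np.cross(y,z),y,z]
if __name__=="__main__":
    *X,psi,th=map(float,sys.argv[1:6]);n=int(sys.argv[6]);s=ctrl.get_state()
    R0=Ro.from_rotvec(s["tool_rot"]);r=(R0.inv()*Ro.from_matrix(Rt(psi,th))).as_rotvec()/n
    A=sum((R0*Ro.from_rotvec(r*k)).as_matrix() for k in range(n))
    print("from",s["position"].round(4),"row",np.linalg.solve(A,np.array(X)-s["position"]).round(4).tolist(),np.degrees(r).round(2).tolist(),"t",s["time"])
E
python3 go.py .43 .0 .29 0 5 12
```

```text
from [ 0.1881 -0.6218  0.2217] row [0.0284, -0.0481, -0.0046] [-0.07, 0.42, 1.4] t 0.15
```

```bash
python3 -m handwheel '[[0.087,0.028,-0.048,-0.005,0,0.4,1.4],[0.087,0.028,-0.048,-0.005,0,0.4,1.4],[0.087,0.028,-0.048,-0.005,0,0.4,1.4],[0.087,0.028,-0.048,-0.005,0,0.4,1.4],[0.087,0.028,-0.048,-0.005,0,0.4,1.4],[0.087,0.028,-0.048,-0.005,0,0.4,1.4],[0.087,0.028,-0.048,-0.005,0,0.4,1.4],[0.087,0.028,-0.048,-0.005,0,0.4,1.4],[0.087,0.028,-0.048,-0.005,0,0.4,1.4],[0.087,0.028,-0.048,-0.005,0,0.4,1.4],[0.087,0.028,-0.048,-0.005,0,0.4,1.4],[0.087,0.028,-0.048,-0.005,0,0.4,1.4]]' 30; python3 go.py .545 .112 .23 0 15 6
```

```text
time: 1.65
position: [0.4221, -0.0224, 0.2939]
tool_rot: [-3.126, -0.015, -0.117]
ft_force: [1.2, -0.2, 0.6]
grip_width: 1.001
grip_force: 0.0
from [ 0.4221 -0.0224  0.2939] row [0.0188, -0.0222, 0.0138] [-0.14, 1.79, 0.08] t 1.65
```

```bash
python3 -m handwheel '[[0.078,0.019,-0.022,0.014,-0.1,1.8,0.1],[0.078,0.019,-0.022,0.014,-0.1,1.8,0.1],[0.078,0.019,-0.022,0.014,-0.1,1.8,0.1],[0.078,0.019,-0.022,0.014,-0.1,1.8,0.1],[0.078,0.019,-0.022,0.014,-0.1,1.8,0.1],[0.078,0.019,-0.022,0.014,-0.1,1.8,0.1],[0.078,0,0,0,0,0,0]]'
python3 - <<'E'
from h import *
c,im,d=cam("wrist");P=cloud(c,d);cv2.imwrite("pics/w1.png",im);np.savez("w1.npz",im=im,d=d,P=P)
for (x,y,n) in((.5645,.112,"ball"),(.64,.1133,"mug"),(.56,-.0116,"cone")):
    for z0,z1 in((.01,.1),(.098,.105),(.106,.12)):
        q=P[(abs(P[...,0]-x)<.036)&(abs(P[...,1]-y)<.036)&(P[...,2]>z0)&(P[...,2]<z1)]
        if len(q)>20: print(n,z0,len(q),cv2.minEnclosingCircle(q[:,:2].astype(np.float32)),q.min(0).round(4),q.max(0).round(4))
E
python3 go.py .5694 .112 .0667 0 15 10
```

```text
time: 2.52
position: [0.5456, 0.1107, 0.2281]
tool_rot: [-3.11, -0.002, -0.407]
ft_force: [-1.8, 0.3, 0.2]
grip_width: 0.896
grip_force: 0.0
ball 0.01 1190 ((0.564134955406189, 0.11164163053035736), 0.050161585211753845) [0.5285 0.076  0.01  ] [0.5996 0.148  0.1   ]
ball 0.098 2725 ((0.5652096271514893, 0.1123150885105133), 0.02799391560256481) [0.5376 0.0844 0.0982] [0.5927 0.1393 0.1037]
ball 0.106 334 ((0.5652913451194763, 0.11198097467422485), 0.009020723402500153) [0.5564 0.1041 0.1073] [0.5738 0.1203 0.1186]
mug 0.01 1904 ((0.6221334934234619, 0.11313869804143906), 0.039981868118047714) [0.604  0.0775 0.01  ] [0.6404 0.1492 0.0876]
cone 0.01 2051 ((0.5617272853851318, -0.011368263512849808), 0.04924411326646805) [ 0.5276 -0.0476  0.01  ] [0.5958 0.0244 0.1   ]
cone 0.098 334 ((0.560574471950531, -0.010067347437143326), 0.02855260670185089) [ 0.5324 -0.0242  0.098 ] [0.5888 0.0182 0.105 ]
cone 0.106 2354 ((0.5601532459259033, -0.010351017117500305), 0.027185948565602303) [ 0.5337 -0.037   0.1061] [0.587  0.0166 0.12  ]
from [0.5456 0.1092 0.2286] row [-0.0019, -0.0002, 0.0163] [-0.02, 0.01, -0.01] t 2.575
```

View pics/w1.png

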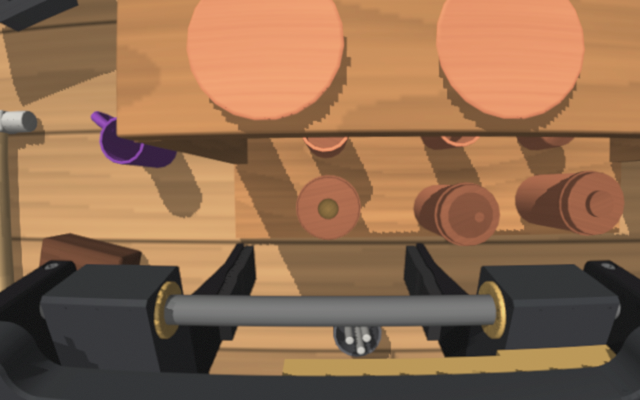

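The wrist view shows the ballpot at (329,208), with its knob centre at (0.565, 0.112), and the mug rim peeking out at (325,140). I'm descending on the pot.

```bash
python3 -m handwheel '[[0.078,-0.0018,-0.0003,0.016,0,0,0],[0.078,-0.0018,-0.0003,0.016,0,0,0],[0.078,-0.0018,-0.0003,0.016,0,0,0],[0.078,-0.0018,-0.0003,0.016,0,0,0],[0.078,-0.0018,-0.0003,0.016,0,0,0],[0.078,-0.0018,-0.0003,0.016,0,0,0],[0.078,-0.0018,-0.0003,0.016,0,0,0],[0.078,-0.0018,-0.0003,0.016,0,0,0],[0.078,-0.0018,-0.0003,0.016,0,0,0],[0.078,-0.0018,-0.0003,0.017,0,0,0],[0.078,0,0,0,0,0,0]]'; python3 go.py .5701 .112 .0667 0 15 1
```

```text
time: 3.95
position: [0.5695, 0.1122, 0.0672]
tool_rot: [-3.112, 0.003, -0.406]
ft_force: [-0.3, 0.3, -0.6]
grip_width: 0.895
grip_force: 0.0
from [0.5695 0.1122 0.0672] row [0.0004, 0.0002, 0.0006] [-0.19, 0.14, -0.15] t 3.95
```

```bash
python3 -m handwheel '[[0.05,0,0,0,0,0,0],[0.05,0,0,0,0,0,0],[0.05,0,0,0,0,0,0],[0.05,0,0,0,0,0,0]]' 30
python3 - <<'E'
from h import *
s=ctrl.get_state();print(s["position"],s["tool_rot"],s["grip_force"],s["grip_width"]*.087,s["ft_force"]);np.savez("pot.npz",p=s["position"],r=s["tool_rot"])
E
python3 go.py .565 .112 .107 0 15 4
```

```text
time: 4.45
position: [0.5711, 0.1127, 0.0699]
tool_rot: [-3.11, 0.003, -0.413]
ft_force: [-0.7, 1.0, 2.2]
grip_width: 0.638
grip_force: 30.0
[0.57113056 0.11266229 0.0699154 ] [-3.11027049  0.00324612 -0.41293815] 29.998005023226142 0.05550136928562255 [-0.65220809  0.96069548  2.21140185]
from [0.5711 0.1127 0.0699] row [0.0009, 0.0001, -0.0094] [-0.05, -0.03, -0.04] t 4.45
```

```bash
python3 -m handwheel '[[0.05,0,0,-0.01,0,0,0],[0.05,0,0,-0.01,0,0,0],[0.05,0,0,-0.01,0,0,0],[0.05,0,0,-0.01,0,0,0],[0.05,0,0,-0.01,0,0,0],[0.05,0,0,0,0,0,0]]'; python3 go.py .455 .245 .108 0 15 10
```

```text
time: 5.2
position: [0.5583, 0.1123, 0.1188]
tool_rot: [-3.11, 0.004, -0.414]
ft_force: [0.3, 0.2, -4.3]
grip_width: 0.639
grip_force: 30.0
from [0.5583 0.1123 0.1188] row [-0.0103, -0.0133, -0.0016] [-0.02, -0.02, -0.02] t 5.2
```

```bash
python3 -m handwheel '[[0.05,-0.01,-0.0133,-0.0016,0,0,0],[0.05,-0.01,-0.0133,-0.0016,0,0,0],[0.05,-0.01,-0.0133,-0.0016,0,0,0],[0.05,-0.01,-0.0133,-0.0016,0,0,0],[0.05,-0.01,-0.0133,-0.0016,0,0,0],[0.05,-0.01,-0.0133,-0.0016,0,0,0],[0.05,-0.01,-0.0133,-0.0016,0,0,0],[0.05,-0.01,-0.0133,-0.0016,0,0,0],[0.05,-0.01,-0.0133,-0.0016,0,0,0],[0.05,-0.01,-0.0133,-0.0016,0,0,0],[0.05,0,0,0,0,0,0]]'; python3 go.py .455 .245 .060 0 15 5;  python3 - <<'E'
from h import *
c,im,d=cam("side");P=cloud(c,d)
q=P[(abs(P[...,0]-.45)<.05)&(abs(P[...,1]-.245)<.045)&(P[...,2]>.03)]
print(len(q),q.min(0),q.max(0));cv2.imwrite("pics/s2.png",im)
E
```

```text
time: 6.58
position: [0.4562, 0.2471, 0.1076]
tool_rot: [-3.11, -0.001, -0.411]
ft_force: [0.0, 0.3, -4.9]
grip_width: 0.635
grip_force: 30.0
from [0.4562 0.2471 0.1076] row [-0.0027, 0.0004, 0.0091] [-0.05, -0.01, 0.0] t 6.575
1321 [0.40004344 0.20015222 0.04643208] [0.47739254 0.28865688 0.50280726]
```

```bash
python3 -m handwheel '[[0.05,-0.0026,0,0.0092,0,0,0],[0.05,-0.0026,0,0.0092,0,0,0],[0.05,-0.0026,0,0.0092,0,0,0],[0.05,-0.0026,0,0.0092,0,0,0],[0.05,-0.0026,0,0.0092,0,0,0],[0.05,0,0,0,0,0,0]]'; python3 -m handwheel '[[0.05,-0.0005,0,0.0015,0,0,0],[0.05,0,0,0,0,0,0]]'
```

```text
time: 7.38
position: [0.4561, 0.2455, 0.0589]
tool_rot: [-3.111, 0.003, -0.409]
ft_force: [-0.3, 0.0, -4.7]
grip_width: 0.635
grip_force: 30.0
time: 7.62
position: [0.4566, 0.2456, 0.0583]
tool_rot: [-3.111, 0.004, -0.411]
ft_force: [0.2, 0.4, -4.8]
grip_width: 0.637
grip_force: 30.0
```

```bash
python3 -m handwheel '[[0.05,-0.0004,0,0.0015,0,0,0],[0.05,0,0,0,0,0,0]]'; python3 -m handwheel '[[0.05,-0.0003,0,0.001,0,0,0],[0.05,0,0,0,0,0,0]]'
```

```text
time: 7.88
position: [0.4572, 0.2458, 0.0579]
tool_rot: [-3.111, 0.004, -0.413]
ft_force: [-3.9, -1.6, 5.4]
grip_width: 0.64
grip_force: 30.0
time: 8.12
position: [0.4574, 0.2459, 0.0579]
tool_rot: [-3.112, 0.004, -0.415]
ft_force: [-8.9, -3.2, 13.5]
grip_width: 0.635
grip_force: 30.0
```

```bash
python3 -m handwheel '[[0.05,0.0002,0,-0.001,0,0,0],[0.078,0,0,0,0,0,0],[0.078,0,0,0,0,0,0],[0.078,0,0,0,0,0,0]]'; python3 -c "
from h import *
s=ctrl.get_state();print(s['position'],s['tool_rot']);np.savez('aside.npz',p=s['position'],r=s['tool_rot'])"; python3 -m handwheel '[[0.078,0,0,-0.015,0,0,0],[0.078,0,0,-0.03,0,0,0],[0.078,0,0,-0.03,0,0,0],[0.078,0,0,-0.03,0,0,0],[0.078,0,0,-0.03,0,0,0],[0.078,0,0,0,0,0,0]]'
python3 - <<'E'
from h import *
c,im,d=cam("top");P=cloud(c,d)
q=P[(abs(P[...,0]-.455)<.06)&(abs(P[...,1]-.245)<.05)&(P[...,2]>.02)&(P[...,2]<.12)]
print("pot",len(q),q.mean(0),q.max(0))
c,im,d=cam("side");P=cloud(c,d);cv2.imwrite("pics/s3.png",im)
q=P[(abs(P[...,0]-.64)<.04)&(abs(P[...,1]-.113)<.035)&(P[...,2]>.02)&(P[...,2]<.1)]
print("mug",len(q),q.mean(0),cv2.minEnclosingCircle(q[q[:,2]>.083][:,:2].astype(np.float32)))
E
# mug TCP: axis + 12mm toolz ; psi20 th40
python3 -c "
from go import *
z=Rt(20,40)[:,2];t=np.array([.64,.1133,.078])+.012*z;print('tcp mug',t,'start',t+[-.05,0,.055])"
```

```text
time: 8.62
position: [0.4567, 0.2457, 0.0567]
tool_rot: [-3.11, 0.004, -0.412]
ft_force: [0.1, -0.2, -0.2]
grip_width: 0.866
grip_force: 0.0
[0.45672555 0.24573741 0.05670338] [-3.11024813  0.00385341 -0.41154754]
time: 9.38
position: [0.4226, 0.2462, 0.1895]
tool_rot: [-3.108, 0.003, -0.419]
ft_force: [0.2, -0.6, -0.5]
grip_width: 0.898
grip_force: 0.0
pot 229 [0.45485722 0.24203519 0.08938378] [0.4781219  0.27072198 0.10982517]
mug 352 [0.63902557 0.11013614 0.06013187] ((0.6394258737564087, 0.11382295936346054), 0.024432417005300522)
tcp mug [0.64724827 0.11593816 0.06880747] start [0.59724827 0.11593816 0.12380747]
```

```bash
python3 go.py .49 .116 .21 20 40 8
```

```text
from [0.4213 0.245  0.1866] row [0.0069, 0.0172, -0.0002] [1.15, 3.08, -2.26] t 9.475
```

```bash
python3 -m handwheel '[[0.072,0.007,0.0172,0,1.15,3.1,-2.25],[0.072,0.007,0.0172,0,1.15,3.1,-2.25],[0.072,0.007,0.0172,0,1.15,3.1,-2.25],[0.072,0.007,0.0172,0,1.15,3.1,-2.25],[0.072,0.007,0.0172,0,1.15,3.1,-2.25],[0.072,0.007,0.0172,0,1.15,3.1,-2.25],[0.072,0.007,0.0172,0,1.15,3.1,-2.25],[0.072,0.007,0.0172,0,1.15,3.1,-2.25],[0.072,0,0,0,0,0,0]]'; python3 go.py .597 .116 .124 20 40 6
python3 - <<'E'
from h import *
c,im,d=cam("wrist");P=cloud(c,d);cv2.imwrite("pics/w2.png",im)
q=P[(abs(P[...,0]-.64)<.035)&(abs(P[...,1]-.113)<.035)&(P[...,2]>.083)&(P[...,2]<.092)]
print("mug",len(q),cv2.minEnclosingCircle(q[:,:2].astype(np.float32)))
q=P[(P[...,0]>.665)&(P[...,0]<.72)&(abs(P[...,1]-.113)<.05)&(P[...,2]>.03)&(P[...,2]<.09)]
print("handle",len(q),q.mean(0),q.min(0),q.max(0))
E
```

```text
time: 10.6
position: [0.5306, 0.1388, 0.1879]
tool_rot: [-2.852, -0.457, -0.95]
ft_force: [0.2, -0.3, -0.2]
grip_width: 0.828
grip_force: 0.0
from [0.5306 0.1388 0.1879] row [0.0007, 0.0072, 0.0141] [0.18, 0.53, -0.24] t 10.6
mug 584 ((0.6404348611831665, 0.11547955870628357), 0.02450365014374256)
handle 224 [0.68132284 0.12480107 0.06894615] [0.66851242 0.11705942 0.03512059] [0.69561261 0.13091375 0.07858765]
```

View pics/w2.png

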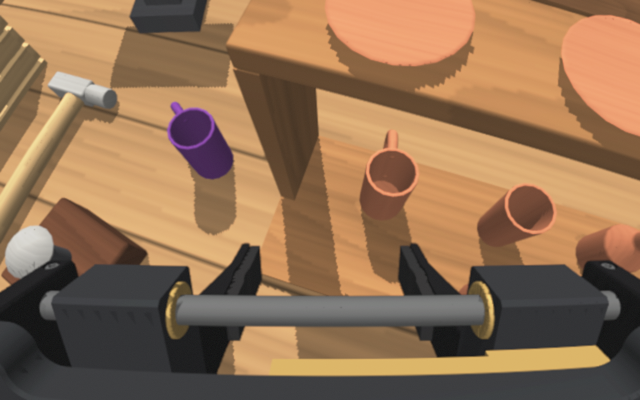

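The wrist view shows the mug at (390,180), with its handle behind at (392,140), the tumbler at (530,210) and the flask at the right edge. The end panel is at (290,130). The last move landed off target, so I'm checking the joints.

```bash
python3 -m handwheel '[[0.072,0,0,-0.03,0,0,0],[0.072,0,0,0,0,0,0]]'; python3 -c "
from h import *
s=ctrl.get_state();print(s['joint_positions'].round(2),s['position'])
lo=np.array([-2.86,-.3,-1.38,.06,-1.56,.09,-2.69]);hi=np.array([2.86,2.09,1.24,2.45,4.7,2.05,2.69]);print((s['joint_positions']-lo).round(2),(hi-s['joint_positions']).round(2))"; python3 go.py .597 .116 .124 20 40 6
```

```text
time: 10.9
position: [0.5361, 0.1415, 0.2058]
tool_rot: [-2.853, -0.466, -0.939]
ft_force: [-0.2, -0.1, -0.6]
grip_width: 0.83
grip_force: 0.0
[-0.02 -0.3  -0.23  2.25 -0.2   0.55 -1.37] [0.53609431 0.14149625 0.20576531]
[ 2.84 -0.    1.15  2.19  1.36  0.46  1.32] [2.88 2.39 1.47 0.2  4.9  1.5  4.06]
from [0.5361 0.1415 0.2058] row [-0.0019, 0.0074, 0.0158] [0.14, 0.59, -0.19] t 10.9
```

```bash
python3 -m handwheel '[[0.072,-0.0019,0.0074,0.0156,0.1,0.6,-0.2],[0.072,-0.0019,0.0074,0.0156,0.1,0.6,-0.2],[0.072,-0.0019,0.0074,0.0156,0.1,0.6,-0.2],[0.072,-0.0019,0.0074,0.0156,0.1,0.6,-0.2],[0.072,-0.0019,0.0074,0.0156,0.1,0.6,-0.2],[0.072,-0.0019,0.0074,0.0156,0.1,0.6,-0.2],[0.072,0,0,0,0,0,0]]'; python3 go.py .6475 .1165 .069 20 40 8
python3 - <<'E'
from h import *
print(ctrl.get_state()["joint_positions"].round(2))
c,im,d=cam("wrist");P=cloud(c,d)
q=P[(abs(P[...,0]-.64)<.035)&(abs(P[...,1]-.113)<.035)&(P[...,2]>.083)&(P[...,2]<.092)]
print("mug",len(q),cv2.minEnclosingCircle(q[:,:2].astype(np.float32)))
E
```

```text
time: 11.78
position: [0.5942, 0.1149, 0.1213]
tool_rot: [-2.808, -0.493, -1.015]
ft_force: [-0.3, -0.1, -0.0]
grip_width: 0.827
grip_force: 0.0
from [0.5942 0.1149 0.1213] row [0.0007, 0.0021, 0.0091] [0.02, 0.04, -0.0] t 11.775
[-0.13 -0.07 -0.04  2.3  -0.47  0.26 -0.98]
mug 1007 ((0.640308678150177, 0.11565336585044861), 0.024269327521324158)
```

```bash
python3 -m handwheel '[[0.072,0.0007,0.002,0.0091,0,0,0],[0.072,0.0007,0.002,0.0091,0,0,0],[0.072,0.0007,0.002,0.0091,0,0,0],[0.072,0.0007,0.002,0.0091,0,0,0],[0.072,0.0007,0.002,0.0091,0,0,0],[0.072,0,0,0,0,0,0]]';  python3 go.py .6476 .1178 .069 20 40 4; python3 -c "
from h import *
print(ctrl.get_state()['joint_positions'].round(2))"
```

```text
time: 12.58
position: [0.6293, 0.1161, 0.0911]
tool_rot: [-2.806, -0.493, -1.021]
ft_force: [-1.0, -0.1, -0.1]
grip_width: 0.826
grip_force: 0.0
from [0.6293 0.1161 0.0911] row [-0.0001, 0.0011, 0.0071] [0.06, 0.01, 0.0] t 12.575
[-0.13  0.06 -0.02  2.25 -0.67  0.19 -0.76]
```

```bash
python3 -m handwheel '[[0.072,0,0.0011,0.0071,0,0,0],[0.072,0,0.0011,0.0071,0,0,0],[0.072,0,0.0011,0.0071,0,0,0],[0.072,0,0.0011,0.0071,0,0,0],[0.072,0,0,0,0,0,0]]';  python3 go.py .6476 .1178 .069 20 40 1
python3 - <<'E'
from h import *
print(ctrl.get_state()['joint_positions'].round(2))
c,im,d=cam("wrist");cv2.imwrite("pics/w3.png",im)
E
```

```text
time: 13.2
position: [0.6478, 0.1179, 0.0696]
tool_rot: [-2.806, -0.493, -1.021]
ft_force: [-0.3, -0.1, 0.2]
grip_width: 0.824
grip_force: 0.0
from [0.6478 0.1179 0.0696] row [-0.0006, -0.0, 0.0003] [0.23, 0.03, 0.0] t 13.2
[-0.08  0.13 -0.07  2.22 -0.83  0.15 -0.59]
```

View pics/w3.png

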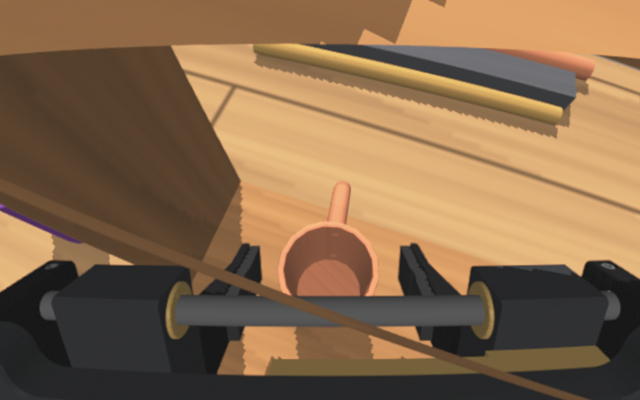

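The mug (328,262) sits centred between the fingers (250 and 408), with its handle pointing back at (340,190). I'm closing the gripper.

```bash
python3 -m handwheel '[[0.042,0,0,0,0,0,0],[0.042,0,0,0,0,0,0],[0.042,0,0,0,0,0,0],[0.042,0,0,0,0,0,0]]' 22
python3 - <<'E'
from go import *
s=ctrl.get_state();R=Ro.from_rotvec(s['tool_rot']).as_matrix();print(R.round(3).tolist())
for w in([-.006,.0,.009],[-.010,0.001,.0115]):print((R.T@np.array(w)).round(4))
E
```

```text
time: 13.75
position: [0.6478, 0.1179, 0.0697]
tool_rot: [-2.806, -0.493, -1.022]
ft_force: [-2.1, 0.4, 0.4]
grip_width: 0.545
grip_force: 22.0
[[0.72, 0.34, 0.605], [0.263, -0.94, 0.216], [0.643, 0.003, -0.766]]
[ 0.0015 -0.002  -0.0105]
[ 0.0005 -0.0043 -0.0146]
```

```bash
python3 -m handwheel '[[0.042,0.0008,-0.002,-0.007,0,0,0],[0.042,0.0005,-0.0043,-0.0146,0,0,0],[0.042,0.0005,-0.0043,-0.0146,0,0,0],[0.042,0.0005,-0.0043,-0.0146,0,0,0],[0.042,0,0,0,0,0,0]]'; python3 -c "
from h import *
s=ctrl.get_state();print(s['joint_positions'].round(2),s['torque'])"
```

```text
time: 14.38
position: [0.6134, 0.1217, 0.1104]
tool_rot: [-2.805, -0.495, -1.023]
ft_force: [-0.4, -0.6, -1.0]
grip_width: 0.545
grip_force: 22.0
[-0.21 -0.01  0.03  2.27 -0.51  0.22 -0.94] [-0.28476447  0.85166926  0.01594841]
```

```bash
python3 -m handwheel '[[0.042,0.0005,-0.0043,-0.0146,0,0,0],[0.042,0.0005,-0.0043,-0.0146,0,0,0],[0.042,0.0005,-0.0043,-0.0146,0,0,0],[0.042,0,0,0,0,0,0]]'; python3 -c "
from h import *
s=ctrl.get_state();print(s['joint_positions'].round(2))"; python3 go.py .48 .08 .22 0 12 8
```

```text
time: 14.88
position: [0.584, 0.1245, 0.1446]
tool_rot: [-2.806, -0.494, -1.023]
ft_force: [-0.8, 0.9, -1.1]
grip_width: 0.547
grip_force: 22.0
[-0.18 -0.14 -0.01  2.3  -0.33  0.3  -1.14]
from [0.584  0.1245 0.1446] row [-0.008, 0.0027, -0.015] [-1.08, -3.47, 2.27] t 14.875
```

```bash
python3 -m handwheel '[[0.042,-0.008,0.0027,-0.015,-1.1,-3.5,2.3],[0.042,-0.008,0.0027,-0.015,-1.1,-3.5,2.3],[0.042,-0.008,0.0027,-0.015,-1.1,-3.5,2.3],[0.042,-0.008,0.0027,-0.015,-1.1,-3.5,2.3],[0.042,-0.008,0.0027,-0.015,-1.1,-3.5,2.3],[0.042,-0.008,0.0027,-0.015,-1.1,-3.5,2.3],[0.042,-0.008,0.0027,-0.015,-1.1,-3.5,2.3],[0.042,-0.008,0.0027,-0.015,-1.1,-3.5,2.3],[0.042,0,0,0,0,0,0]]'; python3 -c "
from h import *
s=ctrl.get_state();print(s['joint_positions'].round(2))
from go import Rt
psi=-39;t=np.array([.482,-.389,.106])+.012*Rt(psi,40)[:,2];print('place tcp (bottom touching)',t)"; python3 go.py .42 -.20 .24 -20 20 8
```

```text
time: 16.0
position: [0.4812, 0.081, 0.2202]
tool_rot: [3.125, -0.007, 0.323]
ft_force: [0.1, 0.5, -0.4]
grip_width: 0.545
grip_force: 22.0
[-0.02 -0.17 -0.22  2.    0.01  1.12 -1.81]
place tcp (bottom touching) [ 0.48799448 -0.39385423  0.09680747]
from [0.4812 0.081  0.2202] row [-0.0014, 0.0361, -0.0028] [-0.68, 1.02, 2.38] t 16.0
```

```bash
python3 -m handwheel '[[0.042,-0.0014,0.036,-0.003,-0.7,1,2.4],[0.042,-0.0014,0.036,-0.003,-0.7,1,2.4],[0.042,-0.0014,0.036,-0.003,-0.7,1,2.4],[0.042,-0.0014,0.036,-0.003,-0.7,1,2.4],[0.042,-0.0014,0.036,-0.003,-0.7,1,2.4],[0.042,-0.0014,0.036,-0.003,-0.7,1,2.4],[0.042,-0.0014,0.036,-0.003,-0.7,1,2.4],[0.042,-0.0014,0.036,-0.003,-0.7,1,2.4],[0.042,0,0,0,0,0,0]]'; python3 go.py .488 -.394 .16 -39 40 8;python3 - <<'E'
from h import *
c,im,d=cam("top");P=cloud(c,d)
b=P[180:236,435:495].reshape(-1,3);k=b[(b[:,2]>.03)&(b[:,2]<.05)&(abs(b[:,0]-.48)<.07)&(abs(b[:,1]+.389)<.07)]
print("block",cv2.minEnclosingCircle(k[:,:2].astype(np.float32)))
c,im,d=cam("side");P=cloud(c,d)
k=P[(P[...,2]>.035)&(P[...,2]<.044)&(abs(P[...,0]-.48)<.062)&(abs(P[...,1]+.389)<.062)]
print("side",len(k),cv2.minEnclosingCircle(k[:,:2].astype(np.float32)),np.median(k[:,2]))
E
```

```text
time: 17.12
position: [0.4338, -0.2084, 0.2367]
tool_rot: [2.99, -0.542, 0.497]
ft_force: [0.1, 1.4, -1.5]
grip_width: 0.542
grip_force: 22.0
from [ 0.4338 -0.2084  0.2367] row [0.0106, 0.017, 0.0168] [-1.11, 2.61, 2.03] t 17.125
block ((0.4826788604259491, -0.38869401812553406), 0.059383876621723175)
side 1452 ((0.48216512799263, -0.39198392629623413), 0.05716927349567413) 0.03949023796662529
```

```bash
python3 -m handwheel '[[0.042,0.0106,0.017,0.0168,-1.1,2.6,2],[0.042,0.0106,0.017,0.0168,-1.1,2.6,2],[0.042,0.0106,0.017,0.0168,-1.1,2.6,2],[0.042,0.0106,0.017,0.0168,-1.1,2.6,2],[0.042,0.0106,0.017,0.0168,-1.1,2.6,2],[0.042,0.0106,0.017,0.0168,-1.1,2.6,2],[0.042,0.0106,0.017,0.0168,-1.1,2.6,2],[0.042,0.0106,0.017,0.0168,-1.1,2.6,2],[0.042,0,0,0,0,0,0]]'; python3 go.py .4885 -.395 .105 -39 40 6; python3 -c "
from h import *
s=ctrl.get_state();print(s['joint_positions'].round(2))"
```

```text
time: 18.35
position: [0.4904, -0.39, 0.1593]
tool_rot: [2.607, -0.907, 0.942]
ft_force: [-0.5, 0.9, -1.7]
grip_width: 0.543
grip_force: 22.0
from [ 0.4904 -0.39    0.1593] row [-0.0056, 0.0008, 0.0071] [-0.06, 0.04, 0.09] t 18.35
[ 0.73 -0.09 -0.12  2.22  0.1   0.32 -1.71]
```

```bash
python3 -m handwheel '[[0.042,-0.0056,0.0008,0.0071,-0.06,0.04,0.09],[0.042,-0.0056,0.0008,0.0071,-0.06,0.04,0.09],[0.042,-0.0056,0.0008,0.0071,-0.06,0.04,0.09],[0.042,-0.0056,0.0008,0.0071,-0.06,0.04,0.09],[0.042,-0.0056,0.0008,0.0071,-0.06,0.04,0.09],[0.042,-0.0056,0.0008,0.0071,-0.06,0.04,0.09],[0.042,0,0,0,0,0,0]]'; python3 go.py .4885 -.395 .098 -39 40 2
python3 - <<'E'
from h import *
c,im,d=cam("side");P=cloud(c,d);cv2.imwrite("pics/s4.png",cv2.resize(im[250:400,280:480],None,fx=3,fy=3))
c,im,d=cam("wrist");P=cloud(c,d)
q=P[(abs(P[...,0]-.4825)<.04)&(abs(P[...,1]+.39)<.04)&(P[...,2]>.10)&(P[...,2]<.135)]
print("mug rim",len(q),cv2.minEnclosingCircle(q[q[:,2]>q[:,2].max()-.006][:,:2].astype(np.float32)),q.max(0))
E
```

```text
time: 19.23
position: [0.4884, -0.3959, 0.1061]
tool_rot: [2.594, -0.922, 0.947]
ft_force: [0.1, 1.3, -1.5]
grip_width: 0.544
grip_force: 22.0
from [ 0.4884 -0.3959  0.1061] row [-0.0028, -0.0004, 0.003] [0.04, -0.05, -0.04] t 19.225
mug rim 4951 ((0.47784844040870667, -0.38884207606315613), 0.03435881435871124) [ 0.52188686 -0.35477767  0.13497361]
```

View pics/s4.png

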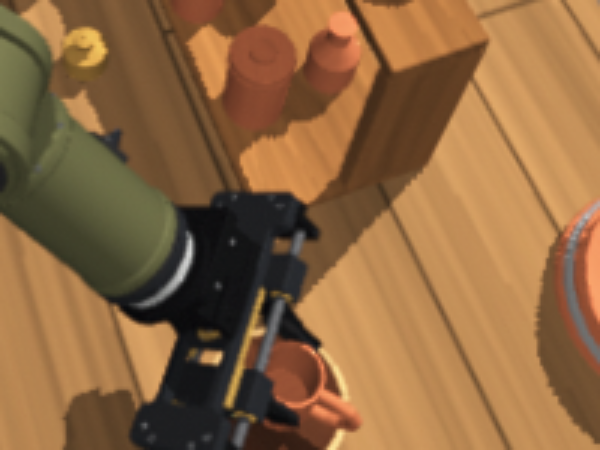

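The mug is held upright at crop (295,395), over the block. I'm lowering it gently.

```bash
python3 -m handwheel '[[0.042,-0.0016,0,0.0019,0,0,0],[0.042,-0.0016,0,0.0019,0,0,0],[0.042,-0.0013,0,0.0015,0,0,0],[0.042,0,0,0,0,0,0]]'; python3 -m handwheel '[[0.042,-0.0006,0,0.0008,0,0,0],[0.042,0,0,0,0,0,0]]'
```

```text
time: 19.82
position: [0.4889, -0.3961, 0.1004]
tool_rot: [2.593, -0.921, 0.949]
ft_force: [-0.7, -0.6, -2.2]
grip_width: 0.549
grip_force: 22.0
time: 20.08
position: [0.4891, -0.3962, 0.0996]
tool_rot: [2.593, -0.921, 0.95]
ft_force: [0.2, 0.8, -1.1]
grip_width: 0.545
grip_force: 22.0
```

```bash
python3 -m handwheel '[[0.042,-0.0006,0,0.0008,0,0,0],[0.042,0,0,0,0,0,0]]'
```

```text
time: 20.32
position: [0.4891, -0.3962, 0.0985]
tool_rot: [2.593, -0.921, 0.949]
ft_force: [-0.0, -0.5, -1.4]
grip_width: 0.546
grip_force: 22.0
```

```bash
python3 -m handwheel '[[0.042,-0.0006,0,0.0008,0,0,0],[0.042,0,0,0,0,0,0]]';python3 -m handwheel '[[0.042,-0.0004,0,0.0004,0,0,0],[0.042,0,0,0,0,0,0]]'
```

```text
time: 20.58
position: [0.4893, -0.3964, 0.0978]
tool_rot: [2.593, -0.921, 0.95]
ft_force: [-0.2, 0.5, 0.1]
grip_width: 0.546
grip_force: 22.0
time: 20.82
position: [0.4896, -0.3965, 0.0978]
tool_rot: [2.592, -0.92, 0.951]
ft_force: [-0.4, 1.0, 3.0]
grip_width: 0.545
grip_force: 22.0
```

```bash
python3 -m handwheel '[[0.056,0,0,0,0,0,0],[0.072,0,0,0,0,0,0],[0.072,0,0,0,0,0,0],[0.072,0,0,-0.01,0,0,0],[0.072,0,0,-0.02,0,0,0],[0.072,0,0,-0.025,0,0,0],[0.072,0.012,0,-0.015,0,0,0],[0.072,0.012,0,-0.015,0,0,0],[0.072,0,0,0,0,0,0]]' 30
python3 - <<'E'
from h import *
print(ctrl.get_state()["joint_positions"].round(2))
c,im,d=cam("wrist");P=cloud(c,d);cv2.imwrite("pics/w5.png",im)
q=P[(abs(P[...,0]-.4825)<.03)&(abs(P[...,1]+.39)<.03)&(P[...,2]>.106)&(P[...,2]<.125)]
print("mug rim",len(q),cv2.minEnclosingCircle(q[:,:2].astype(np.float32)),q[:,2].min(),q[:,2].max())
E
python3 go.py .40 -.10 .25 -5 15 8
```

```text
time: 21.95
position: [0.4617, -0.3739, 0.1797]
tool_rot: [2.59, -0.92, 0.954]
ft_force: [0.2, -0.7, -0.1]
grip_width: 0.832
grip_force: 0.0
[ 0.73 -0.2  -0.11  2.28  0.07  0.36 -1.7 ]
mug rim 1051 ((0.48729291558265686, -0.3963623642921448), 0.02889319509267807) 0.10600862135499486 0.11581593094491632
from [ 0.4609 -0.3733  0.1779] row [-0.014, -0.028, -0.0189] [1.99, -3.07, -3.81] t 22.0
```

View pics/w5.png

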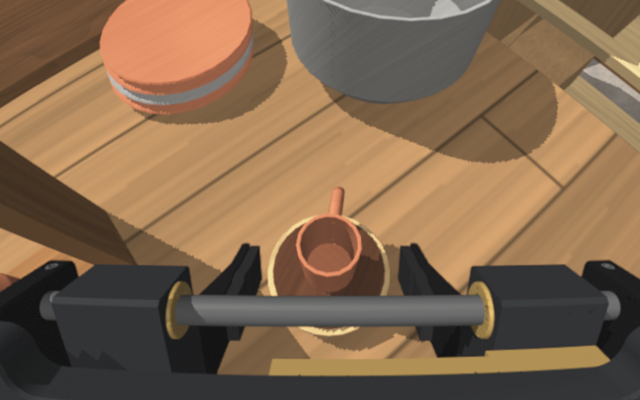

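The mug stands upright on the block at (328,262). I'm going back for the pot.

```bash
python3 -m handwheel '[[0.078,-0.014,-0.028,-0.019,2,-3.1,-3.8],[0.078,-0.014,-0.028,-0.019,2,-3.1,-3.8],[0.078,-0.014,-0.028,-0.019,2,-3.1,-3.8],[0.078,-0.014,-0.028,-0.019,2,-3.1,-3.8],[0.078,-0.014,-0.028,-0.019,2,-3.1,-3.8],[0.078,-0.014,-0.028,-0.019,2,-3.1,-3.8],[0.078,-0.014,-0.028,-0.019,2,-3.1,-3.8],[0.078,-0.014,-0.028,-0.019,2,-3.1,-3.8],[0.078,0,0,0,0,0,0]]'; python3 go.py .43 .244 .20 0 15 9
python3 - <<'E'
from h import *
for n in("top","side"):
    c,im,d=cam(n);P=cloud(c,d)
    q=P[(abs(P[...,0]-.4825)<.04)&(abs(P[...,1]+.39)<.04)&(P[...,2]>.109)&(P[...,2]<.122)]
    print(n,"mug rim",len(q),cv2.minEnclosingCircle(q[:,:2].astype(np.float32)),np.percentile(q[:,2],[5,95]))
    q=P[(abs(P[...,0]-.4517)<.04)&(abs(P[...,1]-.2457)<.04)&(P[...,2]>.084)&(P[...,2]<.094)]
    print(n,"pot top",len(q),cv2.minEnclosingCircle(q[:,:2].astype(np.float32)))
E
```

```text
time: 23.12
position: [0.4325, -0.1138, 0.2419]
tool_rot: [-3.116, 0.134, -0.362]
ft_force: [0.5, -0.6, -0.7]
grip_width: 0.896
grip_force: 0.0
from [ 0.4325 -0.1138  0.2419] row [-0.0033, -0.0397, 0.0043] [0.06, 0.19, -0.54] t 23.125
top mug rim 55 ((0.4864492416381836, -0.39268502593040466), 0.026756098493933678) [0.10932883 0.11935381]
top pot top 203 ((0.4512441158294678, 0.2432376742362976), 0.028362009674310684)
side mug rim 117 ((0.4838978350162506, -0.39443346858024597), 0.02470606565475464) [0.11074693 0.11741483]
side pot top 0 ((0.0, 0.0), 0.0)
```

```bash
python3 -m handwheel '[[0.078,-0.0033,-0.04,0.0043,0.06,0.2,-0.54],[0.078,-0.0033,-0.04,0.0043,0.06,0.2,-0.54],[0.078,-0.0033,-0.04,0.0043,0.06,0.2,-0.54],[0.078,-0.0033,-0.04,0.0043,0.06,0.2,-0.54],[0.078,-0.0033,-0.04,0.0043,0.06,0.2,-0.54],[0.078,-0.0033,-0.04,0.0043,0.06,0.2,-0.54],[0.078,-0.0033,-0.04,0.0043,0.06,0.2,-0.54],[0.078,-0.0033,-0.04,0.0043,0.06,0.2,-0.54],[0.078,-0.0033,-0.04,0.0043,0.06,0.2,-0.54],[0.078,0,0,0,0,0,0]]'
python3 - <<'E'
from h import *
c,im,d=cam("wrist");P=cloud(c,d)
for z0,z1 in((.084,.094),(.096,.11)):
    q=P[(abs(P[...,0]-.4517)<.045)&(abs(P[...,1]-.2457)<.045)&(P[...,2]>z0)&(P[...,2]<z1)]
    print("pot",len(q),cv2.minEnclosingCircle(q[:,:2].astype(np.float32)))
a=np.load("aside.npz");b=np.load("pot.npz");print(a["p"],a["r"],b["p"],b["r"])
# exact same relative rotation as the original grasp
E
python3 go.py .4565 .2455 .0575 0 15 9
```

```text
time: 24.48
position: [0.4403, 0.2462, 0.1964]
tool_rot: [-3.114, -0.002, -0.392]
ft_force: [0.5, -1.1, 0.2]
grip_width: 0.9
grip_force: 0.0
pot 3094 ((0.4510284960269928, 0.2451658844947815), 0.028020687401294708)
pot 384 ((0.4512239396572113, 0.24508728086948395), 0.008848502300679684)
[0.45672555 0.24573741 0.05670338] [-3.11024813  0.00385341 -0.41154754] [0.57113056 0.11266229 0.0699154 ] [-3.11027049  0.00324612 -0.41293815]
from [0.4408 0.2441 0.1965] row [-0.0022, -0.0001, 0.0154] [-0.01, 0.07, -0.01] t 24.525
```

```bash
python3 -m handwheel '[[0.078,-0.0022,-0.0001,0.0154,0,0.07,0],[0.078,-0.0022,-0.0001,0.0154,0,0.07,0],[0.078,-0.0022,-0.0001,0.0154,0,0.07,0],[0.078,-0.0022,-0.0001,0.0154,0,0.07,0],[0.078,-0.0022,-0.0001,0.0154,0,0.07,0],[0.078,-0.0022,-0.0001,0.0154,0,0.07,0],[0.078,-0.0022,-0.0001,0.0154,0,0.07,0],[0.078,-0.0022,-0.0001,0.0154,0,0.07,0],[0.078,-0.0022,-0.0001,0.0154,0,0.07,0],[0.078,0,0,0,0,0,0]]'; python3 go.py .456 .2453 .0575 0 15 1
```

```text
time: 25.78
position: [0.4563, 0.2451, 0.0573]
tool_rot: [-3.114, 0.003, -0.407]
ft_force: [-0.5, -0.9, -0.3]
grip_width: 0.899
grip_force: 0.0
from [0.4563 0.2451 0.0573] row [-0.0002, -0.0002, -0.0003] [-0.05, 0.1, -0.12] t 25.775
```

```bash
python3 -m handwheel '[[0.05,0,0,0,0,0,0],[0.05,0,0,0,0,0,0],[0.05,0,0,0,0,0,0],[0.05,0,0,0,0,0,0]]' 30;  python3 -m handwheel '[[0.05,0.002,0,-0.009,0,0,0],[0.05,0.002,0,-0.009,0,0,0],[0.05,0.002,0,-0.009,0,0,0],[0.05,0.002,0,-0.009,0,0,0],[0.05,0.002,0,-0.009,0,0,0],[0.05,0.002,0,-0.009,0,0,0],[0.05,0,0,0,0,0,0]]'; python3 go.py .565 .1123 .115 0 15 12
```

```text
time: 26.28
position: [0.4577, 0.2459, 0.0596]
tool_rot: [-3.112, 0.003, -0.413]
ft_force: [-0.9, 0.6, 1.3]
grip_width: 0.634
grip_force: 30.0
time: 27.15
position: [0.4554, 0.2458, 0.1153]
tool_rot: [-3.111, 0.004, -0.414]
ft_force: [0.3, -1.2, -3.6]
grip_width: 0.631
grip_force: 30.0
from [0.4554 0.2458 0.1153] row [0.0088, 0.0111, 0.0024] [-0.01, -0.01, -0.01] t 27.15
```

```bash
python3 -m handwheel '[[0.05,0.0082,0.0111,0.0018,0,0,0],[0.05,0.0082,0.0111,0.0018,0,0,0],[0.05,0.0082,0.0111,0.0018,0,0,0],[0.05,0.0082,0.0111,0.0018,0,0,0],[0.05,0.0082,0.0111,0.0018,0,0,0],[0.05,0.0082,0.0111,0.0018,0,0,0],[0.05,0.0082,0.0111,0.0018,0,0,0],[0.05,0.0082,0.0111,0.0018,0,0,0],[0.05,0.0082,0.0111,0.0018,0,0,0],[0.05,0.0082,0.0111,0.0018,0,0,0],[0.05,0.0082,0.0111,0.0018,0,0,0],[0.05,0.0082,0.0111,0.0018,0,0,0]]'; python3 -m handwheel '[[0.05,0,0,0,0,0,0]]'; python3 go.py .5715 .1128 .080 0 15 4
python3 - <<'E'
from h import *
print(ctrl.get_state()["position"])
c,im,d=cam("side");P=cloud(c,d);cv2.imwrite("pics/s6.png",im)
E
```

```text
time: 28.65
position: [0.5557, 0.1113, 0.1186]
tool_rot: [-3.112, 0.004, -0.412]
ft_force: [0.4, -0.5, -4.0]
grip_width: 0.64
grip_force: 30.0
time: 28.78
position: [0.5559, 0.1106, 0.1186]
tool_rot: [-3.113, 0.007, -0.412]
ft_force: [-1.1, 1.2, -3.8]
grip_width: 0.638
grip_force: 30.0
from [0.5559 0.1106 0.1186] row [0.0013, -0.0006, 0.0103] [-0.02, -0.02, -0.07] t 28.775
[0.5558872  0.11057407 0.11859491]
```

```bash
python3 -m handwheel '[[0.05,0.0013,-0.0005,0.0103,0,0,0],[0.05,0.0013,-0.0005,0.0103,0,0,0],[0.05,0.0013,-0.0005,0.0103,0,0,0],[0.05,0.0013,-0.0005,0.0103,0,0,0],[0.05,0,0,0,0,0,0],[0.05,0,0,0,0,0,0]]'; python3 go.py .5715 .1128 .074 0 15 2
```

```text
time: 29.58
position: [0.571, 0.1142, 0.0802]
tool_rot: [-3.112, 0.004, -0.412]
ft_force: [0.2, -0.4, -4.3]
grip_width: 0.635
grip_force: 30.0
from [0.571  0.1142 0.0802] row [-0.0006, 0.0007, 0.0031] [-0.06, -0.03, -0.07] t 29.575
```

```bash
python3 -m handwheel '[[0.05,-0.0006,0.0003,0.0031,0,0,0],[0.05,-0.0006,0.0003,0.0031,0,0,0],[0.05,0,0,0,0,0,0]]'
python3 - <<'E'
from h import *
L=[]
for i in range(6):
    L.append(ctrl.get_state()["position"]);c,im,d=cam(["side","wrist","top"][i%3]);P=cloud(c,d)
    q=P[(abs(P[...,0]-.565)<.03)&(abs(P[...,1]-.112)<.03)&(P[...,2]>.112)&(P[...,2]<.126)]
    if len(q)>8:print(i,len(q),q.mean(0),q.max(0))
print(np.mean(L,0),np.std(L,0))
E
```

```text
time: 29.95
position: [0.5711, 0.1133, 0.0736]
tool_rot: [-3.113, 0.004, -0.411]
ft_force: [0.7, -0.4, -4.6]
grip_width: 0.638
grip_force: 30.0
1 1069 [0.56593284 0.11113668 0.11617142] [0.57411795 0.1419999  0.12102095]
4 1092 [0.5662366  0.11073956 0.11634163] [0.57437956 0.1419864  0.12092185]
[0.57133384 0.11349437 0.073888  ] [1.47036375e-04 8.87293506e-05 1.63076238e-04]
```

```bash
python3 -m handwheel '[[0.05,-0.0005,0.0005,0.0017,0,0,0],[0.05,0,0,0,0,0,0]]';python3 -m handwheel '[[0.05,-0.0003,0,0.001,0,0,0],[0.05,0,0,0,0,0,0]]';python3 -m handwheel '[[0.05,-0.0002,0,0.0007,0,0,0],[0.05,0,0,0,0,0,0]]'
```

```text
time: 30.5
position: [0.5711, 0.1129, 0.0718]
tool_rot: [-3.113, 0.004, -0.411]
ft_force: [-0.3, -0.4, -4.6]
grip_width: 0.637
grip_force: 30.0
time: 30.75
position: [0.5718, 0.1131, 0.0716]
tool_rot: [-3.112, 0.004, -0.413]
ft_force: [-0.8, 0.1, -0.5]
grip_width: 0.639
grip_force: 30.0
time: 31.0
position: [0.572, 0.1131, 0.0716]
tool_rot: [-3.112, 0.004, -0.414]
ft_force: [-3.4, -1.5, 5.2]
grip_width: 0.634
grip_force: 30.0
```

Contact. I'm releasing the pot, retreating and verifying.

```bash
python3 -m handwheel '[[0.06,0.0001,0,-0.0005,0,0,0],[0.078,0,0,0,0,0,0],[0.078,0,0,0,0,0,0],[0.078,0,0,0,0,0,0],[0.078,0.001,0,-0.015,0,0,0],[0.078,0.001,0,-0.02,0,0,0],[0.078,0,0,-0.03,0,0,0],[0.078,0,0,-0.03,0,0,0],[0.078,-0.01,0,-0.03,0,0,0],[0.078,-0.03,0,-0.03,0,0,0],[0.078,0,0,0,0,0,0]]'
python3 - <<'E'
from h import *
for n in("wrist","top"):
    c,im,d=cam(n);P=cloud(c,d)
    for z0,z1 in((.098,.105),(.106,.12)):
        q=P[(abs(P[...,0]-.5645)<.036)&(abs(P[...,1]-.112)<.036)&(P[...,2]>z0)&(P[...,2]<z1)]
        if len(q)>5: print(n,len(q),cv2.minEnclosingCircle(q[:,:2].astype(np.float32)))
c,im,d=cam("side");cv2.imwrite("pics/s7.png",im)
E
```

```text
time: 32.38
position: [0.4941, 0.1136, 0.2139]
tool_rot: [-3.111, 0.002, -0.42]
ft_force: [0.6, -0.9, -0.1]
grip_width: 0.898
grip_force: 0.0
wrist 3049 ((0.5653616786003113, 0.11248479783535004), 0.02815159223973751)
wrist 386 ((0.5649452209472656, 0.11232157796621323), 0.009041649289429188)
top 167 ((0.5631548166275024, 0.1129641905426979), 0.028016116470098495)
top 39 ((0.5623032450675964, 0.11137992888689041), 0.025560738518834114)
```

View pics/s7.png

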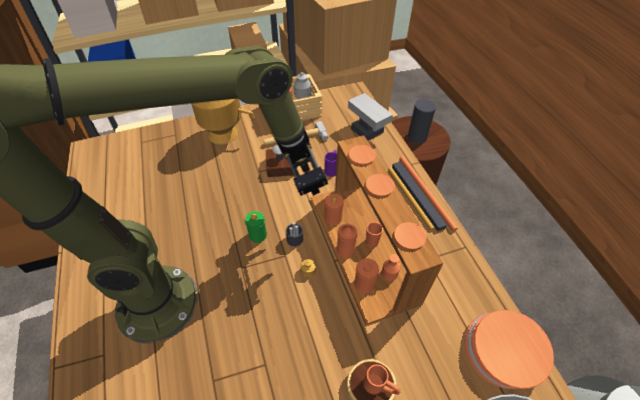

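The pot is back in place at (334,208), within 0.5 mm by the wrist camera. The mug stands on the block at (375,380) and everything else is where it was.

```bash
python3 -c "
from bench import ctrl
print(ctrl.close_job())"
```

```text
the job is handed in; nothing more can be done
None
```

I handed the job in at about 32 s: the mug stands upright on the engraving block, about 4 mm off its middle, and the ballpot is back upright within about 0.5 mm of where it stood, with nothing else visibly moved in the last picture.

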